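Close the row of flip lids on a reagent cartridge

ROBOT

A 6-joint arm with a two-finger parallel gripper is mounted at the origin on the work surface. World frame = base frame: x ahead of the robot, y to its left, z up, the work surface at z = 0. Lengths are in m, angles in rad, forces in N, time in s.
With the tool pointing down it reaches from about 0.225 to 0.725 m from the base axis. Payload 3.1 kg.
Tool frame: the origin (TCP) lies midway between the tips of the shut fingers; the grasp point (between the pads) lies 19 mm behind it; z points along the fingers, y is the direction in which the jaws open and shut (so a half turn about z gives the same grasp; the last joint's range is limited). The gripper opens to 85 mm and grips with 20 to 120 N. Pads are 22 mm wide; open, the fingers measure 114 mm over their backs; the gripper's body (76 mm by 85 mm) begins 54 mm behind the grasp point. The pads swing forward as they close: fully open they stand 13 mm farther back than shut.
Start: joints at [-1.398, 0.048, 0.099, 1.622, 0, 1.443], TCP at [0.156, -0.501, 0.231] pointing down, gripper open.
Joint ranges: [-2.91, 2.91], [-0.99, 1.94], [-1.21, 1.42], [-2.12, 2.29], [-1.49, 1.47], [-3.14, 3.14]. Speed limits (rad/s): [2.79, 2.79, 3.14, 3.14, 3.14, 3.14].

INTERFACE

Orientations are given as a rotation vector (axis times angle).
In Python, from plant import sensors, capture, workorder, search_frame, tip_of gives the robot as it stands. The module is installed in compiled form; this text tells all that it offers.
- The arm moves only by the shell command python3 -m inch 'ROWS' [FORCE]. ROWS is JSON, one flat list of numbers, 7 for each row, row after row: the shift along the world's x, y, z in m, then the turn, a rotation vector about the world's x, y, z in degrees, then the opening, from 0 (shut) to 1 (fully open). In form: [tx, ty, tz, ax, ay, az, claw, tx, ty, tz, ax, ay, az, claw, ...]. A call has 1 to 10 rows; each row shifts and turns the commanded pose from where the row before left it; what a row does not reach is not made up. A row lasts 1/8 s, in which the tool goes at most 62.5 mm and 10.7 degrees, less where a joint would pass 70% of its speed; a pose out of reach is approached as far as the arm can. A call with a gripper value outside its range is refused whole. The fingers move at their own pace and stop on an object; FORCE is the grip in N (left out, the last holds). Time passes only in rows, so rows that do not move let the fingers close. It gives the time, the measured TCP pose, the force and the opening at its end, in the units of the state.
- sensors.observe(): the state, without advancing time (a new reading comes with each control period).
- capture(name): name is "side" or "top" or "wrist"; returns a dict with "image" (480x640x3 uint8, red, green, blue), "z_map" (480x640 float32, m along the optical axis (not along the pixel's ray), 0 where there is no reading), "K" (3x3 intrinsics, pixels), "R" (3x3) and "t" (3): a world point X has camera coordinates R X + t. Camera axes: x right, y down, z forward; pixel columns grow to the right and rows downward; lengths in m; the calibration is good to about 2 mm. The wrist camera is an equidistant fisheye: a pixel r from the principal point sees the ray r / f radians off the axis. A picture is of the moment at which its call begins.
- workorder.close_job(): hands the job in, once; it reports no verdict.
Trained networks look in the newest picture that a camera, given by its name, has taken for a name from the list of things; names that differ only in an ending like _2 or _b are one class to them, and where a whole thing is asked for, a point or a joint stands for the part that bears it (a point fixed in the world has none). Each returns a list of dicts, best first, with "score" (0 to 1); they miss things now and then, are a little off and sometimes report something else, mostly with a low value. They report only what shows in the picture. A call takes as long as a camera call. They do not tell look-alikes from the thing itself.
- search_frame(target, camera): "rect" ([left, top, width, height] in pixels, round what is visible of it).
- tip_of(target, camera): "xy" ([column, row] in pixels: a listed point, or the origin of a listed thing).
The state is a dict: "clock": time; "joint_pos": joint angles; "dq": joint speeds; "joint_torque": joint torques, N m; "position": TCP position; "orientation": TCP orientation; "wrist_force": force on the tool from outside, world axes, zero at the start; "moment": the same for the moment, N m; "finger_gap": opening from 0.0 (shut) to 1.0 (fully open).
Only numpy, scipy, OpenCV 4.12 (cv2) and the standard library are available. Lean on these libraries where they do the work, as an engineer would, in place of code of your own. Each camera call takes 0.05 s, during which the arm holds its last target.

TASK

Close the five flip lids of the reagent cartridge with a fingertip: start over the thumb-tab end, behind the first lid, and run the fingertip lightly along the row just above the wells, so that the lids fold down flat one after another from the tab end to the far end. Do not press hard, leave the cartridge standing where it is (do not grip or lift it), leave the things around it alone, and finish clear of everything.

Things in the scene. Friction and masses are not known exactly. Their poses are not given: they have to be found in the camera images.
- cartridge: loose grey reagent cartridge, about 0.9 kg, 220 x 46 mm. Origin on its underside, +x along the row from thumb tab to far end, z up. x = -115 to -71 mm: low ribbed thumb tab, 18 mm high; x = -71 to 105 mm: block 40 mm high with five open wells at 34 mm pitch, each with a white lid hinged at its tab-side edge (x = -69, -35, -1, 33, 67 mm; 40 mm above the bench)
- row_start (a point): point on the row's centre line at the hinge of the first lid (nearest the tab), level with the upper faces of closed lids, 43 mm above the bench
- row_end (a point): point on the row's centre line at the free edge of the last lid as it lies when closed, level with the upper faces of closed lids, 43 mm above the bench; 164 mm from row_start
- lid1 (a joint): opening angle of the first lid, next to the tab: 0 = closed, flat; 1.57 = upright; 1.8 = stop, leaning to the tab. Lid 28 mm long (along the row), 36 wide, 3 thick; stands 28 mm above the block when upright. Stiff hinge (0.015 N m, half a newton at the free edge) that stays where it is left. Starts 1.2 to 1.75 open
- lid2 (a joint): the same for the second lid from the tab
- lid3 (a joint): the same for the third lid
- lid4 (a joint): the same for the fourth lid
- lid5 (a joint): the same for the fifth lid, at the far end
- jar: bystander: closed screw jar, 52 mm across, 62 mm high; origin at the centre of its underside
- vial: bystander: small capped bottle, 34 mm across, 55 mm high; origin at the centre of its underside
- tipbox: bystander: closed translucent whitish plastic box 85 x 55 x 48 mm; origin at the centre of its underside
Mind the look-alikes: they are no part of the job. Of the things that look like the cartridge, the smallest one is meant.

How it is judged:
By the outcome, as a careful person would: the job done as asked, in the order asked, and still so for the second after the job is handed in, with the robot touching nothing.
It also fails if it takes over 42 s, if anything falls off the work surface, if the arm or the gripper's body presses on something with over 40 N, if the wrist force passes 120 N, or if a joint passes its speed limit or range.

## Working session

There is one attempt and no reset: what is moved stays moved. The work goes in short steps, Python scripts to look and compute and a shell command to move; the robot and the scene stay as the last step left them, time stands still between calls to the robot, and variables do not carry over. Pictures are saved under pics/ and viewed, and the job is handed in when it is done.

```bash
mkdir -p pics; cat > h.py <<'E'
import numpy as np,cv2
from plant import sensors,capture,workorder,search_frame,tip_of
def px2w(c,u,v,z=None):
    K,R,t=c["K"],c["R"],np.array(c["t"])
    if z is None: z=c["z_map"][int(v),int(u)]
    return R.T@(np.array([(u-K[0,2])/K[0,0]*z,(v-K[1,2])/K[1,1]*z,z])-t)
def px2plane(c,u,v,h):
    K,R,t=c["K"],c["R"],np.array(c["t"])
    d=R.T@np.array([(u-K[0,2])/K[0,0],(v-K[1,2])/K[1,1],1]); o=-R.T@t
    return o+d*(h-o[2])/d[2]
E
python3 - <<'E'
from h import *
print(sensors.observe())
for n in ("top","side"):
    c=capture(n); cv2.imwrite(f"pics/{n}0.png",c["image"][:,:,::-1])
    print(n,-c["R"].T@c["t"])
    for k in ("cartridge","jar","vial","tipbox"):
        print(k,[(np.round(d["rect"]),round(d["score"],2)) for d in search_frame(k,n)])
    for k in ("cartridge","row_start","row_end"):
        for d in tip_of(k,n):
            u,v=d["xy"]; print(k,np.round(d["xy"],1),round(d["score"],2),px2plane(c,u,v,0 if k=="cartridge" else .043).round(3))
E
```

```text
{'clock': 0.0, 'joint_pos': array([-1.39777182e+00,  4.87520991e-02,  9.75757305e-02,  1.62201683e+00,
       -9.39449438e-06,  1.44301093e+00]), 'dq': array([ 0.00107625, -0.00066431, -0.00092078, -0.00059892, -0.00077598,
        0.00035364]), 'joint_torque': array([ 1.17895397e-04, -3.38782668e+01,  3.20016038e+01,  2.03278911e-02,
       -3.43021366e-04, -3.68406575e-06]), 'position': array([ 0.15543812, -0.50080696,  0.2301054 ]), 'orientation': array([-3.10375659e+00, -4.70372601e-01,  9.98322037e-05]), 'wrist_force': array([0.51982016, 0.13035767, 0.17690623]), 'moment': array([ 0.00701413, -0.00534987,  0.04892764]), 'finger_gap': 0.9977488179273903}
top [0.36447282 0.01885884 0.97697919]
cartridge [(array([390., 274., 165., 120.]), 0.94), (array([317., 146., 107.,  85.]), 0.89), (array([ 93., 153., 167.,  41.]), 0.75)]
jar [(array([292., 198.,  25.,  31.]), 0.97)]
vial [(array([364., 111.,  19.,  27.]), 0.63)]
tipbox []
cartridge [180.6 173.3] 0.75 [0.637 0.285 0.   ]
cartridge [467.3 332. ] 0.67 [ 0.316 -0.256  0.   ]
cartridge [366.7 189. ] 0.65 [ 0.595 -0.079  0.   ]
row_
[... 311 characters left out ...]
8., 214., 142.]), 0.81), (array([286., 139.,  77.,  77.]), 0.61), (array([366., 223.,  43., 103.]), 0.6)]
jar [(array([323., 220.,  24.,  34.]), 0.66)]
vial [(array([439., 236.,  23.,  33.]), 0.96)]
tipbox [(array([295., 249.,  51.,  53.]), 0.68)]
cartridge [318.4 184. ] 0.92 [0.62  0.287 0.   ]
cartridge [385.8 277.3] 0.86 [ 0.591 -0.079  0.   ]
cartridge [277.2 413.2] 0.73 [ 0.318 -0.258  0.   ]
row_start [386.6 288.3] 0.92 [ 0.549 -0.145  0.043]
row_start [338.8 175.7] 0.76 [0.647 0.232 0.043]
row_start [217.1 352.6] 0.73 [ 0.266 -0.162  0.043]
row_end [360.2 450.7] 0.82 [ 0.38  -0.368  0.043]
row_end [302.5 138.7] 0.75 [0.65  0.459 0.043]
row_end [397.5 226.7] 0.72 [ 0.659 -0.001  0.043]
```

View pics/top0.png

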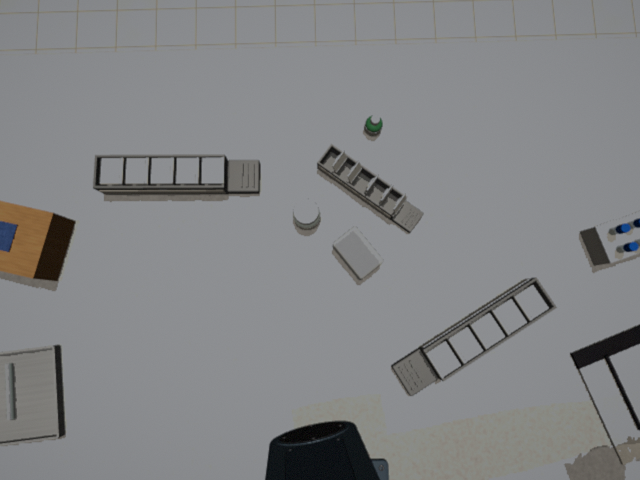

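View pics/side0.png

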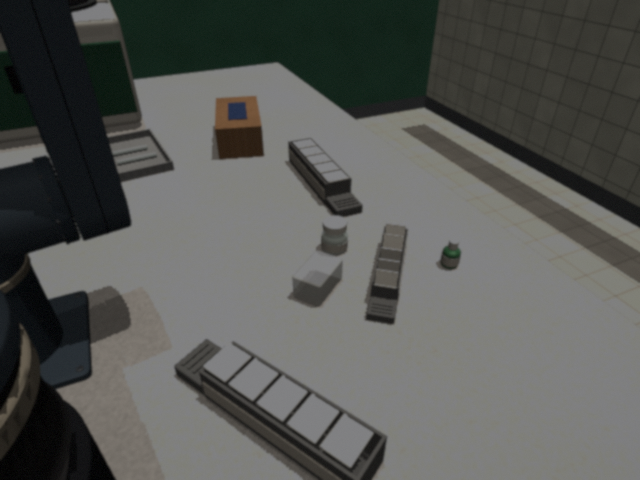

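```bash
python3 - <<'E'
from h import *
c=capture("top");im=c["image"][135:245,280:440];cv2.imwrite("pics/topc.png",cv2.resize(im,None,fx=5,fy=5,interpolation=cv2.INTER_CUBIC)[:,:,::-1])
K,R,t=c["K"],c["R"],np.array(c["t"])
v,u=np.mgrid[0:480,0:640];z=c["z_map"];P=np.stack([(u-K[0,2])/K[0,0]*z,(v-K[1,2])/K[1,1]*z,z],-1)
W=(P-t)@R
np.set_printoptions(linewidth=250)
print((W[140:232:3,310:432:4,2]*1000).astype(int))
m=(z>0)&(W[...,2]>.012)&(W[...,2]<.08)
n,l,s,ce=cv2.connectedComponentsWithStats(m.astype(np.uint8))
for i in range(1,n):
    if s[i,4]>60:
        p=W[l==i]; print(s[i],p.mean(0).round(3),p.min(0).round(3),p.max(0).round(3), cv2.minAreaRect(p[:,:2].astype(np.float32)))
E
```

```text
[[ -1  -2  -3   0  -5   0  -2  -2  -1   1   0   0  -3  -2   0   1   0   0   0   0  -2  -1  -1  -4  -3   0  -4  -1  -2   1  -1]
 [ -2   0   0  -2  -2   0   0   0  -3  -1   0  -2  -3   0   0  -1  -3   0   0   0  -3  -3  -1  -1  -2  -1  -1   0   0   0  -2]
 [ -2   0  -1  -2   0  36  38   0  -2  -4   0  -1  -1  -3  -3  -1  -2  -1  -1  -1  -3  -4  -3  -4  -4   0  -1   0   1   0   0]
 [ -3  -2   0  -2   0  24  25  39  -2  -1  -3   0  -3  -5  -1  -3   1  -3  -4  -3  -1   0   0  -3  -2   1  -1  -2  -2  -2  -5]
 [ -1   0  -2  -4  39   4   7  23  63  -2   0   0  -2  -2   0  -2  -3  -1  -1  -1  -3  -2  -4  -1   0   0   0  -3   0   2  -2]
 [  0  -4  -1  35  19   2  -1   7  61  37  -1   0  -2  -3   0   0  -4  -5  -5  -1   2  -2   1   0   0   0   0  -4   0   0  -2]
 [  0  -2  -1  37   1   0  -1  65  52  40  41  -3   0  -3  -2  -1  -4  -6   0   0   0  -3   0  -2  -2   2   0  -2   0  -1  -1]
 [  1  -1  34  16   2   0   1  60  45   5  19  37  63  -1   1   0  -3   1   0  -1  -1  -2  -2   0  -1   0  -2  -2  -2   0  -2]
 [ -1   0  28  39   2   0  64  54  41   1   2  19  60  -1  -4   0   0   0   0   2   
[... 4296 characters left out ...]
 -0.111  0.064] ((0.3102409839630127, -0.25614750385284424), (0.06685134768486023, 0.3046403229236603), 30.258041381835938)
[  0 345  63 101 788] [0.221 0.519 0.02 ] [0.141 0.489 0.012] [0.314 0.605 0.027] ((0.22733357548713684, 0.5516261458396912), (0.16453446447849274, 0.11305233091115952), 5.40838623046875)
[605 355  35  74 300] [ 0.206 -0.526  0.015] [ 0.139 -0.55   0.012] [ 0.269 -0.5    0.019] ((0.20398983359336853, -0.5266662240028381), (0.13791312277317047, 0.009514441713690758), 20.14615249633789)
[  5 363   9  57 337] [0.234 0.589 0.015] [0.184 0.579 0.012] [0.283 0.6   0.019] ((0.23372921347618103, 0.5893363952636719), (0.1000535637140274, 0.013612682931125164), 5.406045436859131)
```

The top picture shows three cartridge look-alikes. The smallest is at about pixel (367,189), 220 mm long, with its lids open and the tab at lower right (405,215). The other two are 305 mm long. The jar is at (306,213), the tip box at (357,253) and the vial at (374,125). I'll refine the pose of the small one next.

```bash
python3 - <<'E'
from h import *
from scipy.optimize import minimize
c=capture("top");K,R,t=c["K"],c["R"],np.array(c["t"])
v,u=np.mgrid[0:480,0:640];z=c["z_map"];P=np.stack([(u-K[0,2])/K[0,0]*z,(v-K[1,2])/K[1,1]*z,z],-1)
W=(P-t)@R
roi=np.zeros(z.shape,bool);roi[140:236,312:430]=1;roi[195:,:325]=0
for (zl,zh) in ((.034,.046),(.010,.021)):
    m=roi&(W[...,2]>zl)&(W[...,2]<zh); print(zl,m.sum(),cv2.minAreaRect(W[m][:,:2].astype(np.float32)))
ctr=np.array([.5917,-.0838]);a=np.radians(52.4)
# refine: silhouette of footprint model (block top 40mm, tab 18mm) by chamfer on rim pts
m=roi&(W[...,2]>.010)&(W[...,2]<.045);p=W[m][:,:2]
def cost(q):
    d=p-q[:2];cu=np.array([np.cos(q[2]),np.sin(q[2])]);X=d@cu;Y=d@np.array([-cu[1],cu[0]])
    return (np.maximum(np.abs(X+.005)-.110,0)+np.maximum(np.abs(Y)-.023,0)).clip(0,.004).sum()
r=minimize(cost,[.5947,-.0798,a],method="Nelder-Mead",options=dict(initial_simplex=[[.5947,-.0798,a],[.599,-.0798,a],[.5947,-.075,a],[.5947,-.0798,a+.03]]));print(r.x,np.degrees(r.x[2]),r.fun,m.sum())
def proj(c,X):
    q=c["K"]@(c["R"]@X+np.array(c["t"]));return q[:2]/q[2]
cu=np.array([np.cos(r.x[2]),np.sin(r.x[2]),0]);cv=np.array([-cu[1],cu[0],0]);O=np.array([r.x[0],r.x[1],0])
for k in("top","side"):
    c=capture(k);S=6 if k=="top" else 6
    x0,y0=(305,135) if k=="top" else (340,215)
    im=cv2.resize(c["image"][y0:y0+100,x0:x0+130],None,fx=S,fy=S,interpolation=cv2.INTER_CUBIC)[:,:,::-1].copy()
    def L(a,b,col):
        f=lambda X:tuple(int(s) for s in ((proj(c,O+cu*X[0]+cv*X[1]+np.array([0,0,X[2]]))-[x0,y0]+.5)*S))
        cv2.line(im,f(a),f(b),col,1)
    for (xa,xb,h) in((-.071,.105,.04),(-.115,-.071,.018)):
        q=[(xa,-.023,h),(xb,-.023,h),(xb,.023,h),(xa,.023,h)]
        for i in range(4):L(q[i],q[(i+1)%4],(0,0,255))
    for x in(-.069,-.035,-.001,.033,.067):L((x,-.018,.04),(x,.018,.04),(0,255,0))
    cv2.imwrite(f"pics/ov_{k}.png",im)
# lid angles
d=W-O;X=d@cu;Y=d@cv
for x in(-.069,-.035,-.001,.033,.067):
    mm=roi&(W[...,2]>.05)&(W[...,2]<.08)&(np.abs(X-x-.004)<.016)&(abs(Y)<.02)
    A=X[mm]-x;H=W[mm][:,2]-.04;i=H>.02
    print(x,mm.sum(),np.median(A[i]).round(4),H.max().round(4))
E
```

```text
0.034 581 ((0.5714645385742188, -0.0412977859377861), (0.17780721187591553, 0.132766991853714), 52.01544189453125)
0.01 749 ((0.5903047919273376, -0.08351390063762665), (0.21951697766780853, 0.04779113084077835), 52.852928161621094)
[ 0.59407389 -0.0795492   0.91371306] 52.35190176680085 0.2148666369536858 1659
-0.069 86 0.0051 0.0293
-0.035 63 -0.0005 0.0286
-0.001 57 -0.0022 0.0295
0.033 104 0.0058 0.0289
0.067 106 0.0055 0.0292
```

```bash
python3 -m inch '[0,0,0,0,0,10,0, 0,0,0,0,0,10,0, 0,0,0,0,0,10,0, 0,0,0,0,0,5,0, 0,0,0,0,0,0,0, 0,0,0,0,0,0,0]' 20
```

```text
clock: 1.75
position: [0.1555, -0.5014, 0.2313]
orientation: [2.822, 1.381, 0.0]
wrist_force: [-0.3, 0.2, -0.7]
finger_gap: -0.0
```

View overlays.

View pics/ov_top.png

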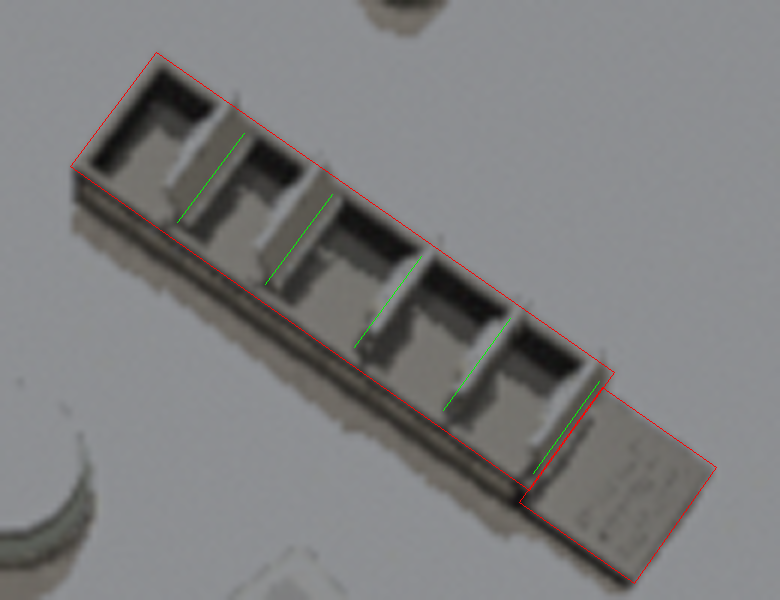

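View pics/ov_side.png

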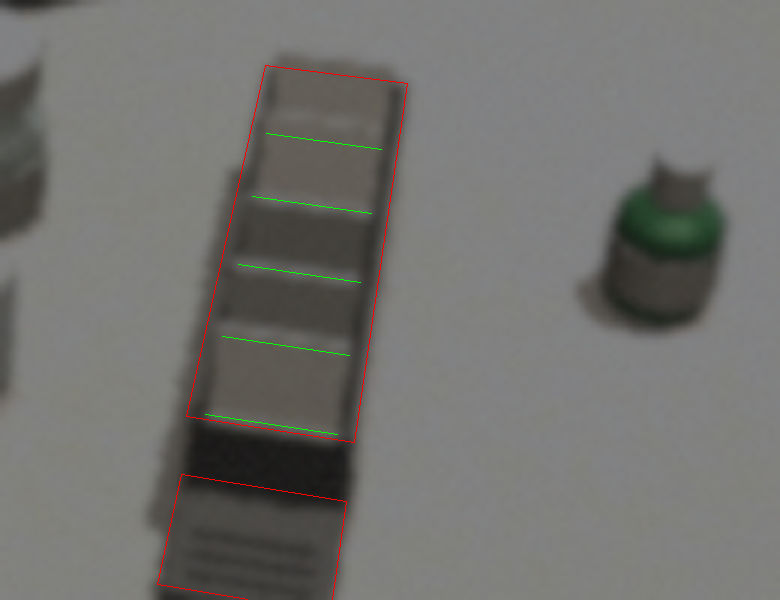

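Both overlays fit within about 2 mm. The hinge lines lie on the lid bases and the tab is at the lower end. I'll move over the tab, behind lid 1.

```bash
python3 -m inch '[0.034,0.031,0,0,0,0,0, 0.034,0.031,0,0,0,0,0, 0.034,0.031,0,0,0,0,0, 0.034,0.031,0,0,0,0,0, 0.034,0.031,0,0,0,0,0, 0.034,0.031,0,0,0,0,0, 0.034,0.031,0,0,0,0,0, 0.034,0.031,0,0,0,0,0, 0.034,0.031,0,0,0,0,0, 0.034,0.031,0,0,0,0,0]' 20; python3 -m inch '[0.019,0.017,-0.03,0,0,0,0, 0.0195,0.0175,-0.04,0,0,0,0, 0,0,-0.03,0,0,0,0, 0,0,0,0,0,0,0, 0,0,0,0,0,0,0, 0,0,0,0,0,0,0]'
```

```text
clock: 3.0
position: [0.4966, -0.1903, 0.2314]
orientation: [2.821, 1.381, 0.0]
wrist_force: [-0.0, -0.6, 0.1]
finger_gap: 0.001
clock: 3.75
position: [0.5352, -0.1578, 0.1337]
orientation: [2.819, 1.38, 0.004]
wrist_force: [0.5, 0.2, -0.0]
finger_gap: 0.0
```

```bash
python3 -m inch '[0,0,-0.03,0,0,0,0, 0,0,-0.03,0,0,0,0, 0,0,-0.013,0,0,0,0, 0,0,0,0,0,0,0, 0,0,0,0,0,0,0, 0,0,0,0,0,0,0]'
python3 - <<'E'
from h import *
for k in("top","side"):
    c=capture(k);S=6
    x0,y0=(305,135) if k=="top" else (340,215)
    cv2.imwrite(f"pics/a_{k}.png",cv2.resize(c["image"][y0:y0+100,x0:x0+130],None,fx=S,fy=S,interpolation=cv2.INTER_CUBIC)[:,:,::-1])
c=capture("wrist");cv2.imwrite("pics/a_w.png",c["image"][:,:,::-1])
s=sensors.observe();p=s["position"];d=p[:2]-[.59407,-.07955];print(p,d@[.6108,.7918],d@[-.7918,.6108])
E
```

```text
clock: 4.5
position: [0.5352, -0.1574, 0.06]
orientation: [2.819, 1.382, 0.003]
wrist_force: [-0.1, -0.4, -0.0]
finger_gap: -0.002
[ 0.53461692 -0.15714996  0.05919791] -0.09775758856480994 -0.0003231101911646761
```

View pics/a_side.png

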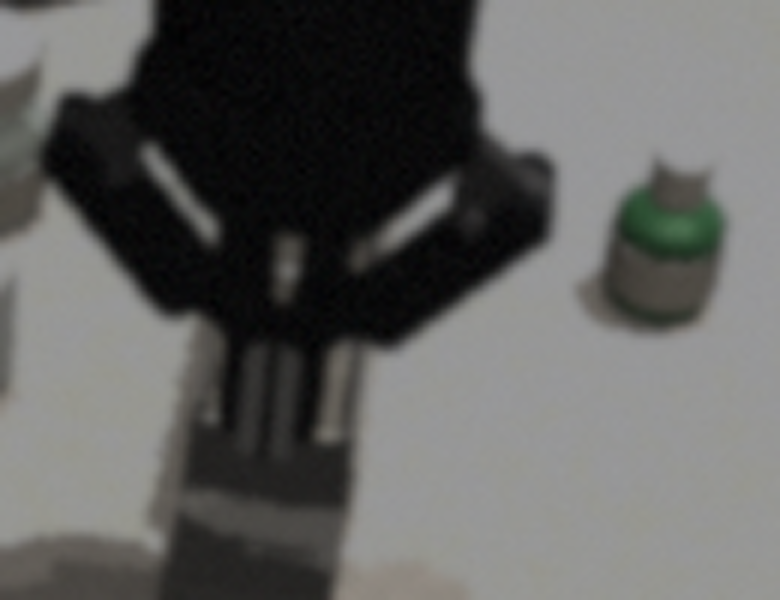

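View pics/a_w.png

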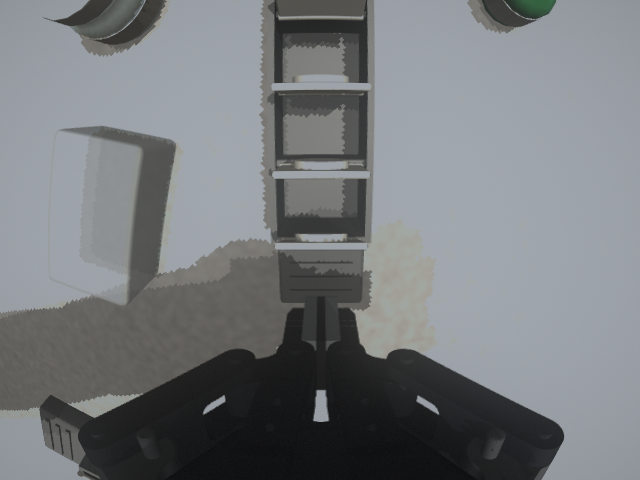

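The wrist view shows the shut fingertips at (320,300), centred on the row, with the row straight ahead and all five lids up. The tip box lies to the left at (115,215), clear of the fingers. I'll average several pose readings to settle the height.

```bash
python3 - <<'E'
from h import *
a=[];f=[]
for i in range(16):
    capture("top");s=sensors.observe();a.append(s["position"]);f.append(s["wrist_force"])
a=np.array(a);p=a.mean(0);print(p,a.std(0),np.mean(f,0));d=p[:2]-[.59407,-.07955];print(d@[.6108,.7918],d@[-.7918,.6108])
E
```

```text
[ 0.53406933 -0.15693021  0.05837268] [1.20932242e-04 5.09980394e-05 1.94235393e-04] [-0.12519399  0.11320336 -0.18762675]
-0.09791806250405985 0.00024470050058778177
```

```bash
python3 -m inch '[0.0055,0.0071,0,0,0,0,0, 0.0055,0.0071,0,0,0,0,0, 0.0037,0.0048,-0.002,0,0,0,0, 0.0037,0.0048,-0.002,0,0,0,0, 0.0024,0.0032,-0.003,0,0,0,0, 0.0024,0.0032,-0.003,0,0,0,0, 0.0031,0.0040,-0.004,0,0,0,0, 0,0,0,0,0,0,0, 0,0,0,0,0,0,0]'
cat > look.py <<'E'
from h import *
import sys
for k in("top","side","wrist"):
    c=capture(k);S=6
    x0,y0=(305,135) if k=="top" else (340,215)
    im=c["image"] if k=="wrist" else cv2.resize(c["image"][y0:y0+100,x0:x0+130],None,fx=S,fy=S,interpolation=cv2.INTER_CUBIC)
    cv2.imwrite(f"pics/{sys.argv[1]}_{k}.png",im[:,:,::-1])
    s=sensors.observe();p=s["position"];d=p[:2]-[.59407,-.07955];print((p*1000).round(1),(d@[.6108,.7918]).round(4),(d@[-.7918,.6108]).round(4),s["wrist_force"].round(2))
E
python3 look.py b
```

```text
clock: 6.58
position: [0.5603, -0.1226, 0.0442]
orientation: [-2.82, -1.383, 0.0]
wrist_force: [0.4, 0.3, 0.5]
finger_gap: 0.0
[ 560.3 -122.6   44.3] -0.0548 0.0004 [ 0.3  -0.19  1.62]
[ 560.3 -122.7   44.3] -0.0548 0.0003 [-0.08  0.11  0.35]
[ 560.4 -122.8   44.4] -0.0548 0.0003 [0.42 0.85 0.27]
```

View pics/b_wrist.png

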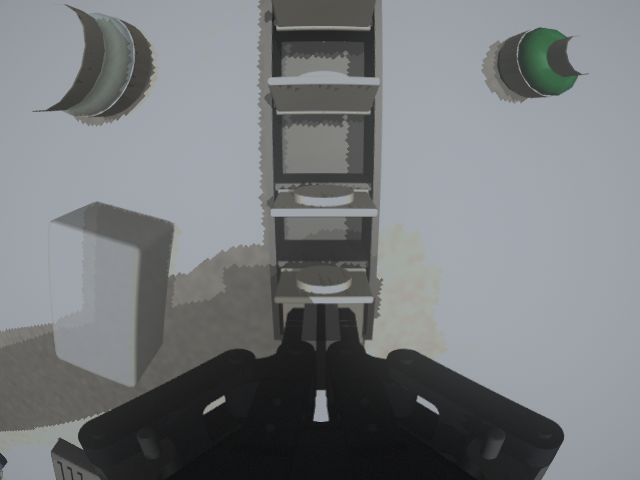

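View pics/b_side.png

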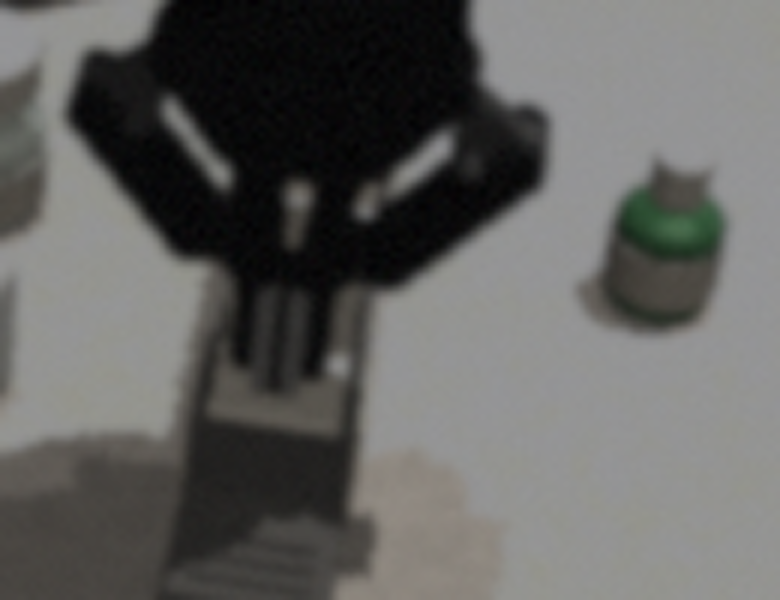

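Lid 1 is folded under the fingertip with almost no force. Lid 2 is just ahead, at row 300 in the wrist view, and hasn't been touched. I'll go on to lid 2 with the same arc.

```bash
python3 -m inch '[0.0006,0.0008,0.005,0,0,0,0, 0.0024,0.0032,0.007,0,0,0,0, 0.0024,0.0032,0,0,0,0,0, 0.0037,0.0048,-0.002,0,0,0,0, 0.0037,0.0048,-0.002,0,0,0,0, 0.0024,0.0032,-0.0025,0,0,0,0, 0.0024,0.0032,-0.0025,0,0,0,0, 0.0031,0.0037,-0.003,0,0,0,0, 0,0,0,0,0,0,0, 0,0,0,0,0,0,0]'
python3 look.py c
```

```text
clock: 7.98
position: [0.581, -0.0956, 0.0442]
orientation: [-2.82, -1.383, 0.0]
wrist_force: [0.0, 0.4, -0.0]
finger_gap: -0.001
[581.  -95.7  44.3] -0.0208 0.0005 [ 0.03  0.31 -0.14]
[581.  -95.8  44.4] -0.0208 0.0004 [ 0.16 -0.11  0.32]
[581.  -95.8  44.4] -0.0209 0.0004 [-0.07 -0.39  0.51]
```

View pics/c_side.png

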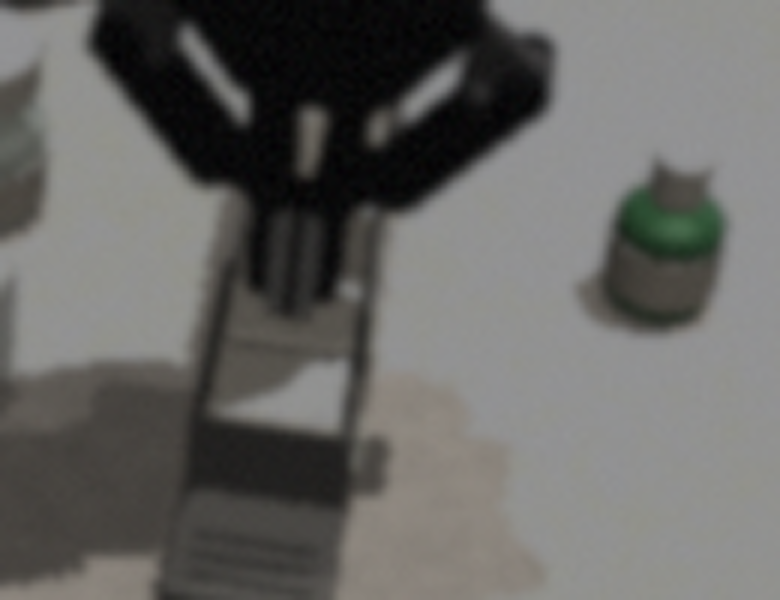

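View pics/c_wrist.png

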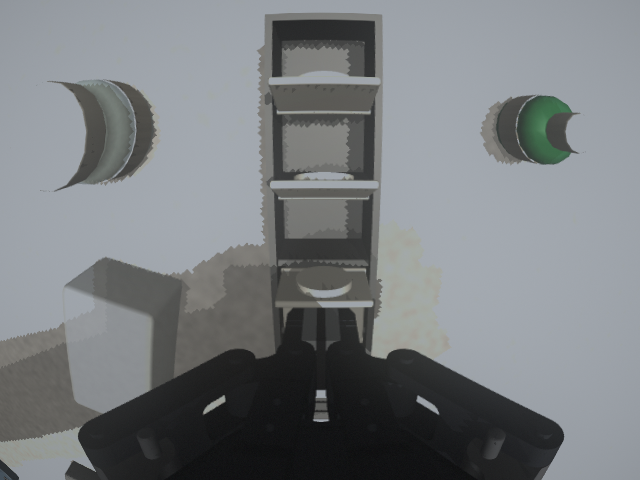

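Lids 1 and 2 lie flat, in the side view at (280,390) and (290,320). The cartridge hasn't moved. Next are lids 3, 4 and 5.

```bash
python3 -m inch '[0.0006,0.0008,0.005,0,0,0,0, 0.0024,0.0032,0.007,0,0,0,0, 0.0024,0.0032,0,0,0,0,0, 0.0037,0.0048,-0.002,0,0,0,0, 0.0037,0.0048,-0.002,0,0,0,0, 0.0024,0.0032,-0.0025,0,0,0,0, 0.0024,0.0032,-0.0025,0,0,0,0, 0.0031,0.0037,-0.003,0,0,0,0, 0,0,0,0,0,0,0, 0,0,0,0,0,0,0]'
python3 look.py d
python3 -m inch '[0.0006,0.0008,0.005,0,0,0,0, 0.0024,0.0032,0.007,0,0,0,0, 0.0024,0.0032,0,0,0,0,0, 0.0037,0.0048,-0.002,0,0,0,0, 0.0037,0.0048,-0.002,0,0,0,0, 0.0024,0.0032,-0.0025,0,0,0,0, 0.0024,0.0032,-0.0025,0,0,0,0, 0.0031,0.0037,-0.003,0,0,0,0, 0,0,0,0,0,0,0, 0,0,0,0,0,0,0]'
python3 look.py e
```

```text
clock: 9.38
position: [0.6017, -0.0687, 0.0441]
orientation: [-2.82, -1.383, 0.0]
wrist_force: [0.4, -1.0, 0.5]
finger_gap: 0.001
[601.7 -68.9  44.3] 0.0131 0.0005 [-0.29 -0.45  0.6 ]
[601.7 -68.9  44.3] 0.0131 0.0005 [ 0.6   0.39 -0.35]
[601.7 -69.   44.4] 0.0131 0.0004 [-0.4   0.21 -0.09]
clock: 10.78
position: [0.6224, -0.0418, 0.0441]
orientation: [-2.82, -1.383, 0.0]
wrist_force: [1.1, -0.5, -0.9]
finger_gap: -0.0
[622.4 -42.   44.3] 0.0471 0.0005 [ 0.35  0.74 -0.06]
[622.4 -42.   44.3] 0.047 0.0005 [-0.17 -0.91 -0.15]
[622.4 -42.   44.4] 0.047 0.0005 [ 0.43  0.08 -0.2 ]
```

View pics/e_side.png

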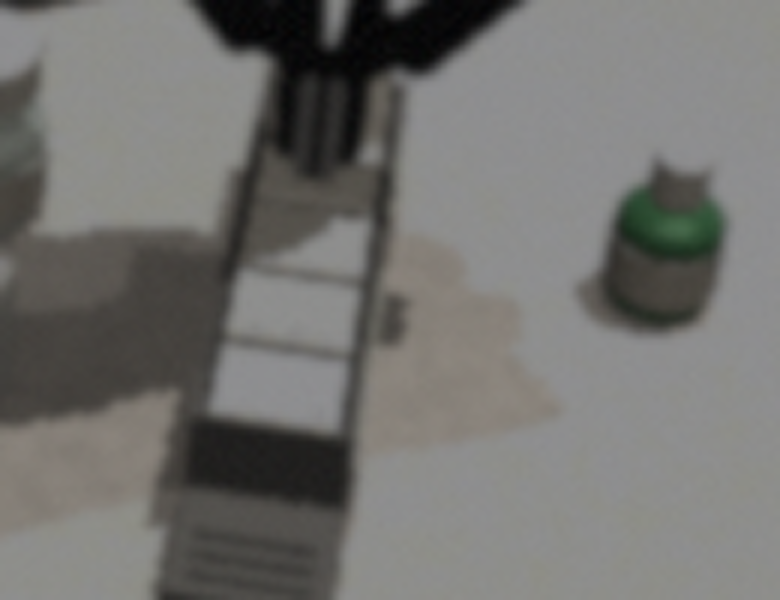

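View pics/e_wrist.png

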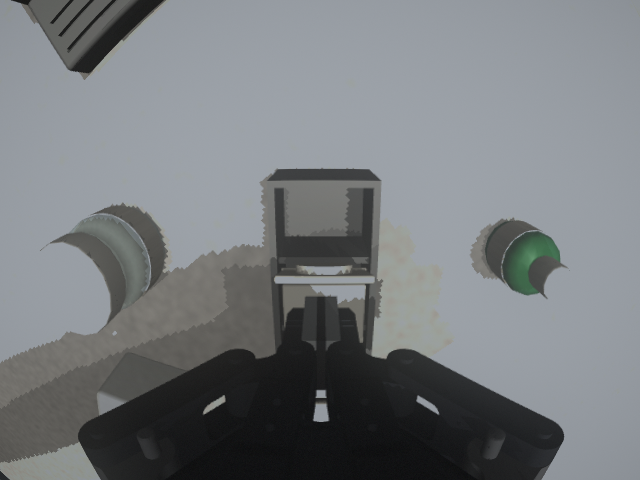

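Lids 1 to 4 are flat and only lid 5 is up, at (325,280) in the wrist view. I'll close it, slide past its free edge and lift.

```bash
python3 -m inch '[0.0006,0.0008,0.005,0,0,0,0, 0.0024,0.0032,0.007,0,0,0,0, 0.0024,0.0032,0,0,0,0,0, 0.0037,0.0048,-0.002,0,0,0,0, 0.0037,0.0048,-0.002,0,0,0,0, 0.0024,0.0032,-0.0025,0,0,0,0, 0.0024,0.0032,-0.0025,0,0,0,0, 0.0031,0.0037,-0.003,0,0,0,0, 0.003,0.004,0,0,0,0,0, 0,0,0,0,0,0,0]'
python3 look.py f
python3 -m inch '[0,0,0.02,0,0,0,0, 0,0,0.04,0,0,0,0, 0,0,0.04,0,0,0,0, -0.02,-0.026,0.02,0,0,0,0, -0.035,-0.045,0,0,0,0,0, -0.035,-0.045,0,0,0,0,0, -0.035,-0.045,0,0,0,0,0, -0.035,-0.045,0,0,0,0,0, 0,0,0,0,0,0,0, 0,0,0,0,0,0,0]'
python3 - <<'E'
from h import *
O=np.array([.59407,-.07955,0]);cu=np.array([.6108,.7918,0]);cv=np.array([-.7918,.6108,0])
for k in("top","side"):
    c=capture(k);K,R,t=c["K"],c["R"],np.array(c["t"])
    S=6;x0,y0=(305,135) if k=="top" else (340,215)
    cv2.imwrite(f"pics/g_{k}.png",cv2.resize(c["image"][y0:y0+100,x0:x0+130],None,fx=S,fy=S,interpolation=cv2.INTER_CUBIC)[:,:,::-1])
    v,u=np.mgrid[0:480,0:640];z=c["z_map"];P=np.stack([(u-K[0,2])/K[0,0]*z,(v-K[1,2])/K[1,1]*z,z],-1)
    W=(P-t)@R;d=W-O;X=d@cu;Y=d@cv
    for x in(-.069,-.035,-.001,.033,.067):
        m=(z>0)&(X>x+.003)&(X<x+.026)&(abs(Y)<.015)&(W[...,2]<.09)&(W[...,2]>-.01)
        if m.sum()>9: print(k,x,m.sum(),np.polyfit(X[m]-x,W[m][:,2],1).round(3),np.median(W[m][:,2]).round(4))
E
```

```text
clock: 12.18
position: [0.6464, -0.0105, 0.0442]
orientation: [-2.82, -1.384, -0.0]
wrist_force: [-0.5, -0.7, -0.5]
finger_gap: 0.002
[646.3 -10.8  44.3] 0.0863 0.0007 [-0.03 -0.99 -0.61]
[646.2 -11.   44.3] 0.0862 0.0006 [-0.29  0.02  0.63]
[646.2 -11.1  44.4] 0.086 0.0005 [ 0.35 -0.61  0.67]
clock: 13.58
position: [0.4866, -0.2174, 0.1658]
orientation: [2.82, 1.381, 0.003]
wrist_force: [-0.1, -0.1, -0.8]
finger_gap: 0.004
top -0.069 210 [0.019 0.039] 0.0416
top -0.035 207 [0.005 0.039] 0.0415
top -0.001 204 [-0.076  0.04 ] 0.0415
top 0.033 200 [-0.079  0.04 ] 0.0414
top 0.067 194 [-0.132  0.041] 0.0412
side -0.069 167 [0.023 0.043] 0.0433
side -0.035 57 [0.032 0.043] 0.0432
side -0.001 37 [0.015 0.043] 0.0437
side 0.033 10 [0.028 0.043] 0.043
```

View pics/g_side.png

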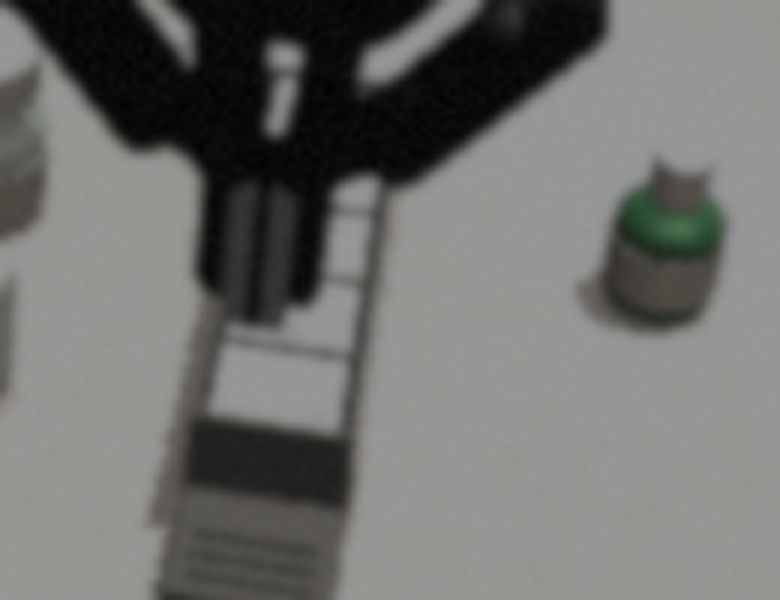

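View pics/g_top.png

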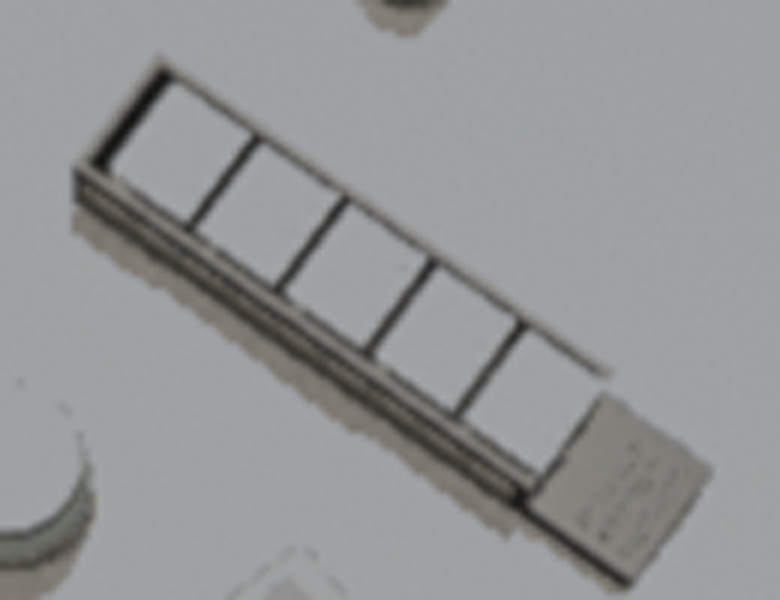

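All five lids lie flat in the top view, at about 43 mm. The cartridge outline is where it was at the start, and the arm is clear at z = 0.166 m. I'll hand the job in.

```bash
python3 -c "
from plant import workorder; print(workorder.close_job())"
```

```text
the job is handed in; nothing more can be done
None
```

All five lids of the small cartridge (220 mm; the two look-alikes are 305 mm) are closed, and the job is handed in at about 13.7 s. I used the shut fingertip from the tab end. On each lid I let it dip from about 14–18 mm to about 4 mm above the well block, closing lids 1 to 5 in order, then lifted it clear.

**Lids:** They look flat in the last pictures. The side camera's depth puts lids 1 to 4 at 43–44 mm with slopes of about 0.02–0.03; it had too few points for lid 5. The top camera reads about 1.5 mm low, with noisy slopes of +0.02 to −0.13. The fingertip passed about 1.3 mm above the closed height, so the lids could be open by up to about 0.05 rad.

**Forces:** The wrist force stayed within about 1.6 N in every reading I took, mostly noise. I only read it at the end of each move, so brief peaks between readings would not show.

**Surroundings:** By eye in the top picture, the cartridge outline is unchanged to within about 1 mm. The jar, vial and tip box looked undisturbed as far as they showed in the final pictures; I did not measure them again. The arm ended clear at z = 0.166 m.

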